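# Fold out the hanger arm and hang up the headset

## Task

Swing the folded wooden hanger arm all the way out from its side board, and then lift the headset off the desk and set it gently over the arm (do not drop it), so that it hangs freely by its headband with one ear cup on each side. Leave the other things on the desk where they are.

Things in the scene. Friction and masses are not known exactly. Their poses are not given: they have to be found in the camera images.
- hanger_arm (a joint): hinge angle of the hanger arm, rad, vertical axis: 0 = folded flat along the board, 1.57 = fully out, square to the board (a hard stop); it grows anticlockwise seen from above and stays where it is left (light friction, about 0.12 N m). It starts part-folded.
- stand: fixed upright plywood board, 270 x 18 x 196 mm high, on an 18 mm high foot, at the left of the desk. Origin on the desk under the hinge pin. In its frame the board's face is at y = +45 mm (x from -220 to +50), the foot at y = 20 to 110 mm; the folded arm points to -x, the fully opened arm to -y. A small steel bracket joins board and pin.
- bar_pivot (a point): point on the hinge axis of the hanger arm, at the height of the bar's axis (152 mm above the desk). Its x axis runs along the bar, away from the hinge; z is up. The hinge pin is 24 mm in diameter and reaches from 13 mm below to 19 mm above this point.
- bar_seat (a point): point on top of the hanger arm's bar, 90 mm out from the hinge axis, 160 mm above the desk; axes as bar_pivot. The bar is a round horizontal wooden rod, 16 mm in diameter, which ends 180 mm from the hinge axis in a wooden ball 28 mm in diameter.
- headset: rigid dark headset, about 250 g, loose, standing on its two flat-bottomed ear cups, headband arched above. Origin on the desk midway between the cups; z up, y from cup to cup; front and back alike. 60 x 174 x 150 mm high. Cups 60 x 31 x 62 mm high, 108 mm apart inside. The padded top of the band is 30 mm in x, 56 mm in y, at z = 130 to 150 mm: pinch it there across x.
- headset_band (a point): centre of the underside of the headset's padded headband top, 130 mm above the headset's origin; axes as the headset.
- mug: white mug, 82 mm in diameter, 92 mm high, loose; origin centre of underside, handle towards its +y. A bystander.
- glasses_case: dark spectacle case 62 x 160 x 38 mm (x, y, z), loose; origin centre of underside. A bystander.
- mouse: white computer mouse 105 x 60 x 34 mm, loose; origin centre of underside. A bystander.
- pen_pot: dark metal pen pot, 76 mm in diameter, 100 mm high, with pens reaching 150 mm, loose; origin centre of underside. A bystander.
- notebook: blue hardback notebook lying flat, 150 x 210 x 14 mm, loose; origin centre of underside. A bystander, it may lie under the arm.
There are look-alikes about, which are no part of the job. Leave any pink or red look-alike of the headset alone.

How it is judged:
By the outcome, as a careful person would: the job done as asked, in the order asked, and still so for the second after the job is handed in, with the robot touching nothing.
It also fails if it takes over 64 s, if anything falls off the work surface, if the arm or the gripper's body presses on something with over 40 N, if the wrist force passes 120 N, or if a joint passes its speed limit or range.

## Robot

A 6-joint arm with a two-finger parallel gripper is mounted at the origin on the work surface. World frame = base frame: x ahead of the robot, y to its left, z up, the work surface at z = 0. Lengths are in m, angles in degrees, forces in N, time in s.
With the tool pointing down it reaches from about 0.325 to 0.85 m from the base axis. Payload 15.5 kg.
Tool frame: the origin (TCP) lies midway between the tips of the shut fingers; the grasp point (between the pads) lies 19 mm behind it; z points along the fingers, y is the line along which they close (so a half turn about z gives the same grasp; the last joint's range is limited). The gripper opens to 91 mm and grips with 3 to 60 N. Pads are 32 mm wide; open, the fingers measure 118 mm over their backs; the gripper's body (76 mm by 178 mm) begins 60 mm behind the grasp point.
Start: joints at [-79.383, 28.281, 77.091, -0, 74.628, -5.472], TCP at [0.173, -0.601, 0.214] pointing down, gripper open.
Joint ranges: [-166.48, 166.48], [-47.26, 123.95], [12.59, 153.08], [-70.14, 250.14], [6.76, 159.57], [-176.63, 176.63]. Speed limits (degrees/s): [108.29, 108.29, 147.25, 172.46, 172.46, 172.46].

## Interface

Orientations are given as a 3x3 rotation matrix whose columns are the frame's x, y, z axes.
In Python, from bench import ctrl gives the robot as it stands. The module is installed in compiled form; this text tells all that it offers. Calls block until the motion is done:
- ctrl.goto(position, orientation): joint-space move of the TCP to a pose.
- ctrl.move_l(position, vel=0.15, ori=None, contact_N=None): straight line of the TCP; ori=None keeps the orientation; vel is the mean speed in m/s. With contact_N (N) it stops when the force on the tool has changed by that much, and returns True; else False.
- ctrl.movej(angles): joint-space move.
- ctrl.command_gripper(opening): opening from 0.0 (shut) to 1.0 (fully open); the grip force is fixed at half the most; returns when the fingers have stopped.
- ctrl.sleep(seconds).
- ctrl.ik(position, orientation): joint angles nearest the present ones, or None.
- ctrl.read_camera(name): name is "scene" or "top" or "wrist"; returns the picture (384x512x3 uint8, blue, green, red); there is no depth.
- ctrl.camera_params(name): a dict with "fx", "fy", "cx", "cy" (pixels), "pose" (4x4, takes a point from camera to world coordinates); the wrist camera has in their place "T_tool_cam" (4x4, takes a point from camera to tool coordinates, whose origin is the TCP and whose axes are the flange's). Camera axes: x right, y up, looking along -z (the intrinsics and any distortion apply to the point x, -y, -z); pixel columns grow to the right and rows downward; lengths in m; the calibration is good to about 2 mm. The wrist camera is an equidistant fisheye: a pixel r from the principal point sees the ray r / f radians off the axis. A picture is of the moment at which its call begins: read the wrist's pose just before it. camera_params takes no time and is no camera call.
A pose or a line that the arm cannot do raises ctrl.MotionError and nothing moves.
- ctrl.sign_off(): hands the job in; it is judged then, once.
Readings, each from a call of its own:
- ctrl.current_t(): time.
- ctrl.current_q(): joint angles.
- ctrl.current_dq(): joint speeds.
- ctrl.current_effort(): joint torques, N m.
- ctrl.current_tool_pos(): TCP position.
- ctrl.current_eef_rot(): TCP orientation.
- ctrl.current_contact_force(): force on the tool from outside, world axes, zero at the start.
- ctrl.current_wrist_torque(): the same for the moment, N m.
- ctrl.current_grip_width(): opening from 0.0 (shut) to 1.0 (fully open).
- ctrl.current_grasp_force(): force on a finger pad.
Only numpy, scipy, OpenCV 4.12 (cv2) and the standard library are available. Lean on these libraries where they do the work, as an engineer would, in place of code of your own. Each camera call takes 0.05 s, during which the arm holds its last target. There are 200 camera calls.

## Working session

There is one attempt and no reset: what is moved stays moved. The work goes in short steps, each a Python script; the robot and the scene stay as the last script left them, time stands still between calls to the robot, and variables do not carry over. Pictures are saved under pics/ and viewed, at most 10 in all, crops included, and the job is handed in when it is done.

```bash
mkdir -p pics
python3 - <<'E'
from bench import ctrl
import cv2,numpy as np
np.set_printoptions(precision=4,suppress=True)
for n in("scene","top"):
    im=ctrl.read_camera(n); cv2.imwrite(f"pics/{n}0.png",im); print(n,ctrl.camera_params(n))
print(ctrl.camera_params("wrist"),ctrl.current_t())
E
```

```text
scene {'fx': 404.4400789024486, 'fy': 404.4400789024486, 'cx': 251.02569963260834, 'cy': 191.78108472878736, 'pose': array([[ 0.5512, -0.5923,  0.5877,  1.2224],
       [ 0.8344,  0.3935, -0.386 , -0.4904],
       [-0.0027,  0.7031,  0.7111,  0.9165],
       [ 0.    ,  0.    ,  0.    ,  1.    ]])}
top {'fx': 369.9803713589197, 'fy': 369.9803713589197, 'cx': 256.70623858762735, 'cy': 192.42993523491694, 'pose': array([[-0.0298,  0.9928, -0.1159,  0.4301],
       [-0.9995, -0.0302, -0.0012, -0.0615],
       [-0.0047,  0.1158,  0.9933,  1.114 ],
       [ 0.    ,  0.    ,  0.    ,  1.    ]])}
{'fx': 297.3186396354542, 'fy': 297.3186396354542, 'cx': 253.09822428973146, 'cy': 188.24371833962968, 'T_tool_cam': array([[ 0.0001,  0.9646,  0.2638,  0.0739],
       [ 1.    , -0.    , -0.0004,  0.0003],
       [-0.0004,  0.2638, -0.9646, -0.1707],
       [ 0.    ,  0.    ,  0.    ,  1.    ]])} 0.1
```

View pics/top0.png

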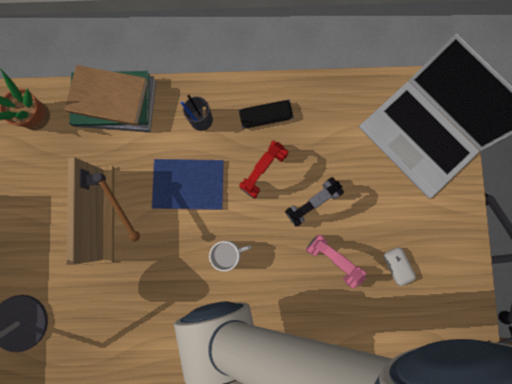

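View pics/scene0.png

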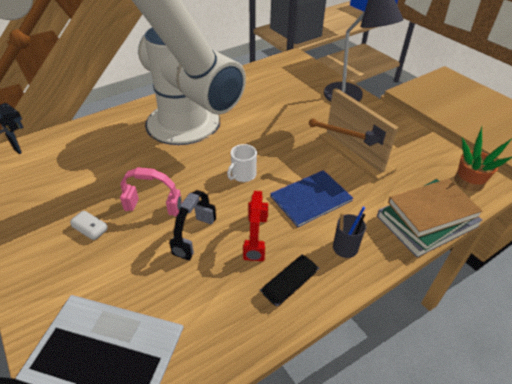

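The top view shows the hinge at about (97,176), the ball at (135,237) and the dark headset between its cups at (297,214) and (334,187). The red and pink look-alikes are at (264,170) and (336,261). The notebook lies to the right of the hinge. The scene view agrees with this. Next I'll measure these.

```bash
cat > h.py <<'E'
from bench import ctrl
import cv2,numpy as np
np.set_printoptions(precision=4,suppress=True)
def ray(n,u,v,z):
    p=ctrl.camera_params(n);T=p["pose"]
    d=T[:3,:3]@np.array([(u-p["cx"])/p["fx"],-(v-p["cy"])/p["fy"],-1.])
    return T[:3,3]+d*(z-T[2,3])/d[2]
E
python3 - <<'E'
from h import *
t=cv2.imread("pics/top0.png")
a=cv2.resize(t[150:280,55:185],(520,520),interpolation=cv2.INTER_CUBIC) # x4
b=cv2.resize(t[165:235,275:355],None,fx=7,fy=7,interpolation=cv2.INTER_CUBIC)[:520]
cv2.imwrite("pics/a.png",a);cv2.imwrite("pics/b.png",b)
E
```

```text
(no output)
```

View pics/a.png

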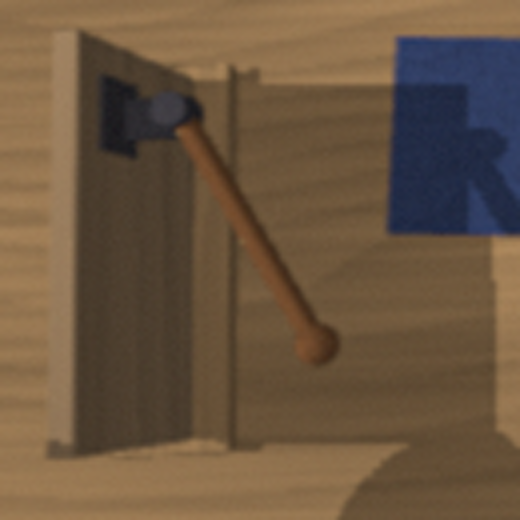

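View pics/b.png

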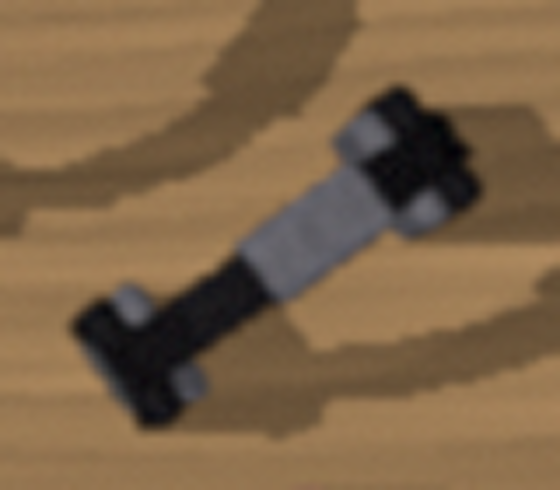

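Crop a: pin top at about full-image (98.9,177.4), ball at (134.2,235.6), board face top edge from (75,158) to (74,263.7), and foot edge at x≈114. Crop b: the gray pad has corners at crop (238,250), (277,300), (395,208) and (350,165).

Run:
```python
from h import *
A=lambda x,y:(55+x/4-.4,150+y/4-.4)
pin=ray("top",*A(176,110),.171);ball=ray("top",*A(317,343),.152)
print("pin",pin,"ball",ball,"R",np.linalg.norm((ball-pin)[:2]))
e1,e2=[ray("top",*A(*p),.214) for p in((80,32),(76,455))];print("board",e1,e2,np.linalg.norm(e1-e2))
f1,f2=[ray("top",*A(*p),.018) for p in((236,66),(236,448))];print("foot",f1,f2,np.linalg.norm(f1-f2))
c=[ray("top",275+x/7-.43,165+y/7-.43,.15) for x,y in((238,250),(277,300),(395,208),(350,165))]
c=np.array(c);print("pad",c.mean(0),[np.linalg.norm(c[i]-c[i-1]) for i in range(4)])
l=(c[2]+c[3]-c[0]-c[1])[:2];print("headset y dir deg",np.degrees(np.arctan2(l[1],l[0])))
# scene check: project centre, print predicted pixels
p=ctrl.camera_params("scene");T=np.linalg.inv(p["pose"])
im=cv2.imread("pics/scene0.png")
for w,nm in((c.mean(0),"pad"),(pin,"pin"),(ball,"ball")):
    q=T[:3,:3]@w+T[:3,3];u=(p["cx"]-p["fx"]*q[0]/q[2],p["cy"]+p["fy"]*q[1]/q[2]);print(nm,u)
    cv2.circle(im,tuple(int(round(k*1)) for k in u),1,(0,255,0),-1)
cv2.imwrite("pics/s1.png",cv2.resize(im[100:265,165:400],None,fx=3.3,fy=3.3,interpolation=cv2.INTER_NEAREST))
```

```text
pin [0.5924 0.3468 0.171 ] ball [0.4402 0.2607 0.152 ] R 0.17479756687990383
board [0.6358 0.3888 0.214 ] [0.3771 0.3841 0.214 ] 0.2587548795302015
foot [0.6509 0.3684 0.018 ] [0.3671 0.3641 0.018 ] 0.2837690492073374
pad [ 0.5241 -0.2244  0.15  ] [np.float64(0.05317645673161287), np.float64(0.0235103725798812), np.float64(0.05648114558940635), np.float64(0.023128565607574238)]
headset y dir deg -54.40250286545903
pad (np.float64(189.53779087280287), np.float64(199.67990450630614))
pin (np.float64(367.791771537481), np.float64(132.78939359940387))
ball (np.float64(312.82332748927945), np.float64(122.56619723945373))
```

View pics/s1.png

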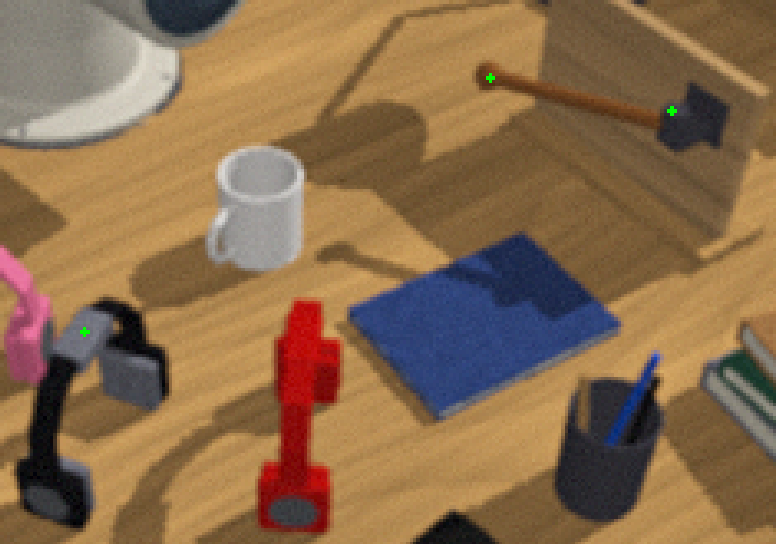

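The pin, board and foot measurements agree: pin about (0.592, 0.3475), stand yaw about 1°, arm angle about 28°. The pad projects correctly in the scene view. Next I'll swing the arm out.

```bash
cat >> h.py <<'E'
PIN=np.array([.592,.3475])
def arm(th,r,d,z,pin=PIN,yaw=1.):
    a=np.radians(th+yaw);u=-np.array([np.cos(a),np.sin(a)]);n=np.array([np.sin(a),-np.cos(a)])
    return np.r_[pin+r*u-d*n,z]
def down(yd): # tool y along direction yd deg (world)
    a=np.radians(yd);y=np.array([np.cos(a),np.sin(a),0]);z=np.array([0,0,-1.])
    return np.c_[np.cross(y,z),y,z]
E
python3 - <<'E'
from h import *
p=ctrl.current_tool_pos();print(ctrl.current_eef_rot())
R=down(0);R2=down(180)
q=[(ctrl.ik(arm(28,.13,.055,.3),X)) for X in(R,R2)];print(q)
if q[0] is None or (q[1] is not None and abs(q[1][5]-ctrl.current_q()[5])<abs(q[0][5]-ctrl.current_q()[5])): R=R2
ctrl.move_l([p[0],p[1],.30],.3)
ctrl.command_gripper(0)
ctrl.goto(arm(28,.13,.055,.28),R)
print(ctrl.move_l(arm(28,.13,.055,.141),.12,contact_N=10),ctrl.current_tool_pos(),ctrl.current_t())
for th in range(30,80,8):
    print(th,ctrl.move_l(arm(th,.13,.033,.141),.12,contact_N=12),end=' ')
print(ctrl.move_l(arm(90,.13,-.03,.141),.05,contact_N=9),ctrl.current_tool_pos(),ctrl.current_contact_force(),ctrl.current_t())
im=ctrl.read_camera("top");cv2.imwrite("pics/t2.png",im)
E
```

```text
[[ 0.9608  0.2771 -0.0002]
 [ 0.2771 -0.9608  0.001 ]
 [ 0.0001 -0.0011 -1.    ]]
[array([30.2676, 18.8432, 78.9214, -0.    , 82.2354, 30.2676]), array([  30.2676,   18.8432,   78.9214,   -0.    ,   82.2354, -149.7324])]
False [0.452  0.3328 0.1416] 6.6
30 False 38 False 46 False 54 False 62 False 70 False 78 False True [0.5781 0.222  0.1401] [-3.59    0.2428  2.2813] 9.8167
```

View pics/t2.png

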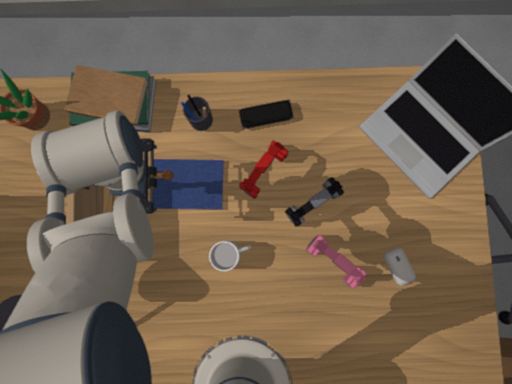

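The arm is swung out, with the ball visible at about (168,176). I'll back off to get an unobstructed measurement of its angle.

Run:
```python
from h import *
p=ctrl.current_tool_pos()
print(ctrl.move_l(p+[.02,0,0],.04,contact_N=12),ctrl.current_tool_pos(),ctrl.current_contact_force())
p=ctrl.current_tool_pos()
ctrl.move_l(p-[.03,0,0],.15); p=ctrl.current_tool_pos(); ctrl.move_l([p[0],p[1],.28],.3)
ctrl.goto([.45,-.10,.33],down(35.6)); ctrl.command_gripper(1.0)
im=ctrl.read_camera("top");cv2.imwrite("pics/t3f.png",im)
cv2.imwrite("pics/t3.png",cv2.resize(im[145:215,60:190],None,fx=6,fy=6,interpolation=cv2.INTER_CUBIC));print(ctrl.current_q(),ctrl.current_t())
```

```text
True [0.5779 0.2218 0.1396] [-1.0326  0.6863  0.9203]
[-19.9586   8.6699  88.3369  -0.0037  82.992  -55.5595] 13.7833
```

View pics/t3.png

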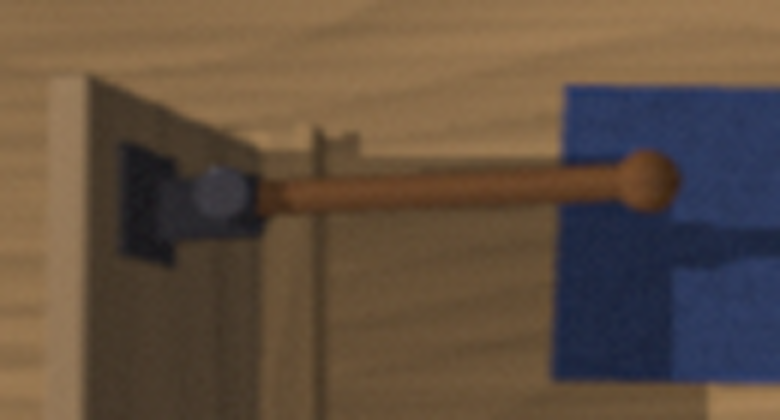

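Clear view: pin at crop (222,193), bar axis from (275,195) to (620,182), ball at (650,181).

Run:
```python
from h import *
P=lambda x,y,z:ray("top",60+x/6-.4,145+y/6-.4,z)
im=cv2.imread("pics/t3f.png").astype(int)
pin=P(222,193,.171);b1=P(275,195,.152);b2=P(620,182,.152);ball=P(650,181,.152)
print(pin,b1,b2,ball,np.linalg.norm((ball-pin)[:2]))
for s,e in((b1,b2),(pin,ball)):
    d=e-s;print("dir",np.degrees(np.arctan2(d[1],d[0])))
f=[P(92,80,.214),P(92,380,.214)];d=f[0]-f[1];print("face dir",f,np.degrees(np.arctan2(d[1],d[0])))
print(ctrl.ik([.5241,-.2244,.3],down(35.6)),ctrl.ik([.5241,-.2244,.134],down(35.6)))
for yd in(90,-90): print(yd,ctrl.ik([.59,.26,.36],down(yd)))
```

```text
[0.5934 0.352  0.171 ] [0.5951 0.337  0.152 ] [0.5962 0.1853 0.152 ] [0.5963 0.1721 0.152 ] 0.17986669141602127
dir -89.5695273312446
dir -89.08654211156541
face dir [array([0.6349, 0.3879, 0.214 ]), array([0.5105, 0.3845, 0.214 ])] 1.5531123738010038
[-29.1794  19.6581  77.6679  -0.      82.6739 -64.7794] [-29.1794  29.0805  90.337   -0.      60.5825 -64.7794]
90 [ 18.4781  24.687   60.6401  -0.      94.6729 -71.5219]
-90 [ 18.4781  24.687   60.6401  -0.      94.6729 108.4781]
```

The bar is 179.9 mm long as measured (expected 180), and it sits square to the board. Next I'll grasp the headset.

Run:
```python
from h import *
R=down(35.6);H=[.5241,-.2244]
ctrl.goto([*H,.25],R)
print(ctrl.move_l([*H,.134],.1,contact_N=8),ctrl.current_tool_pos())
ctrl.command_gripper(0);print(ctrl.current_grip_width(),ctrl.current_grasp_force())
ctrl.move_l([*H,.365],.15);print(ctrl.current_grip_width(),ctrl.current_contact_force(),ctrl.current_t())
im=ctrl.read_camera("scene")
cv2.imwrite("pics/g.png",im[40:290,80:350].repeat(2,0).repeat(2,1))
```

```text
False [ 0.5244 -0.2245  0.1346]
0.329813716004324 29.954296946525574
0.32567313702325257 [ 0.4314  0.1486 -3.9301] 18.4417
```

View pics/g.png

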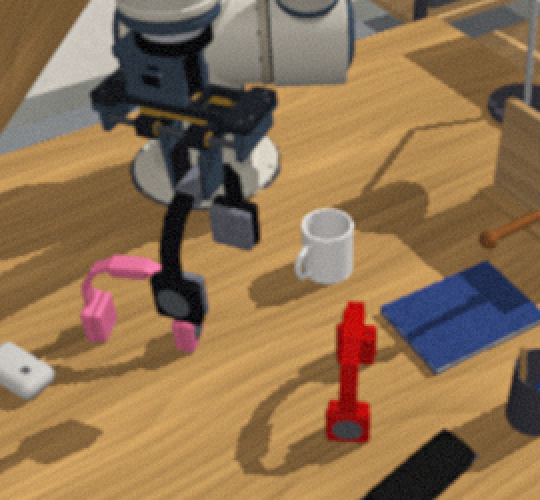

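The headset is held upright (30 mm grip width) and clear of everything. Next I'll carry it to above the seat and lower it gently.

Run:
```python
from h import *
R=down(90.9);S=[.595,.262]
ctrl.goto([*S,.365],R); ctrl.sleep(.3)
print(ctrl.current_grip_width(),ctrl.current_contact_force())
print(ctrl.move_l([*S,.18],.08,contact_N=4),ctrl.current_tool_pos())
print(ctrl.move_l([*S,.160],.015,contact_N=2.5),ctrl.current_tool_pos(),ctrl.current_contact_force(),ctrl.current_t())
im=ctrl.read_camera("scene");t=ctrl.read_camera("top")
a=cv2.resize(im[60:220,250:430],None,fx=2.9,fy=2.9)
cv2.imwrite("pics/p.png",a)
```

```text
0.3263356494853896 [ 0.1368  0.7956 -2.5634]
False [0.5952 0.2621 0.1803]
True [0.595  0.262  0.1637] [-0.7974 -0.215   6.9579] 24.05
```

View pics/p.png

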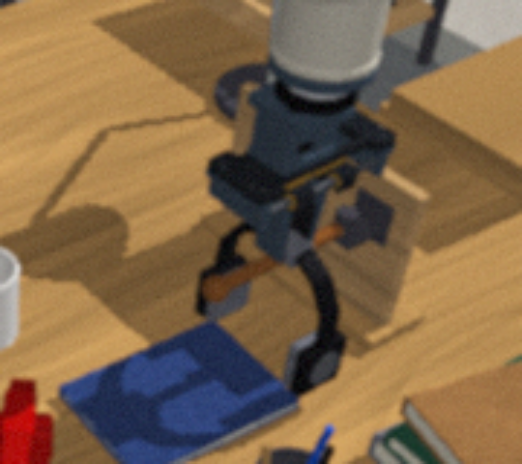

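Contact came at TCP z = 0.1637, as predicted, with the bar under the band and one cup on each side. Releasing now.

Run:
```python
from h import *
S=[.595,.262]
ctrl.command_gripper(.75);ctrl.sleep(.3);print(ctrl.current_grasp_force(),ctrl.current_contact_force())
ctrl.move_l([*S,.20],.05);ctrl.move_l([*S,.36],.2)
ctrl.goto([.45,-.05,.36],down(60));ctrl.sleep(1.0);print(ctrl.current_t())
im=ctrl.read_camera("scene");t=ctrl.read_camera("top")
a=cv2.resize(im[60:220,250:430],(396,352));b=cv2.resize(t[120:240,60:195],(396,352))
cv2.imwrite("pics/f.png",np.hstack([a,b]))
```

```text
0.0 [-0.3893  0.0648  0.1295]
29.3333
```

View pics/f.png

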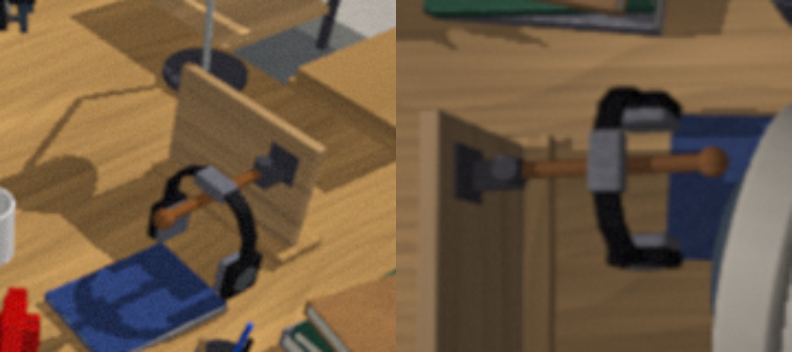

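The headset hangs level on the open bar, with one cup on each side and the robot clear of it. Handing in.

```bash
python3 -c "
from bench import ctrl
print(ctrl.sign_off())"
```

```text
the job is handed in; nothing more can be done
None
```

I swung the hanger arm out to its stop, hung the headset on it with one ear cup on each side, and handed the job in at about 29 s of the 64 s allowed; no verdict came back.

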